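# Load the vial cassette and unlatch it from the dock

## Robot

A 6-joint arm with a two-finger parallel gripper is mounted at the origin on the work surface. World frame = base frame: x ahead of the robot, y to its left, z up, the work surface at z = 0. Lengths are in m, angles in rad, forces in N, time in s.
With the tool pointing down it reaches from about 0.25 to 0.8 m from the base axis. Payload 3.9 kg.
Tool frame: the origin (TCP) lies at the very end of the fingers, on their centre line; the grasp point (between the pads) lies 19 mm behind it; z points along the fingers, y is the line along which they close (so a half turn about z gives the same grasp; the last joint's range is limited). The gripper opens to 85 mm and grips with 20 to 120 N. Pads are 22 mm wide; open, the fingers measure 114 mm over their backs; the gripper's body (76 mm by 85 mm) begins 54 mm behind the grasp point. The pads swing forward as they close: fully open they stand 13 mm farther back than shut.
Start: joints at [1.107, 0.26, -0.138, 1.173, 0, 1.571], TCP at [0.235, 0.47, 0.231] pointing down, gripper open.
Joint ranges: [-2.78, 2.78], [-0.83, 1.72], [-1.28, 1.37], [-1.9, 2.12], [-1.57, 1.48], [-3.14, 3.14]. Speed limits (rad/s): [2.57, 2.57, 3.14, 3.14, 3.14, 3.14].

## Interface

Orientations are given as [roll, pitch, yaw] about the fixed x, y, z axes, in that order (R = Rz(yaw) Ry(pitch) Rx(roll)).
In Python, from plant import bot gives the robot as it stands.
- The arm moves only by the tool drive_tool, never from a script. Its argument "rows" is a list of rows, each an object with "offset": the shift along the tool's x, y, z in m, a list of three; "delta_rot": the turn, a rotation vector about the tool's x, y, z in degrees, a list of three; "claw": the closure, from 0 (fully open) to 1 (shut). A call has 1 to 8 rows; each row shifts and turns the commanded pose from where the row before left it, along the tool's axes as they then stand; what a row does not reach is not made up. A row lasts 1/8 s, in which the tool goes at most 62.5 mm and 10.7 degrees, less where a joint would pass 70% of its speed; a pose out of reach is approached as far as the arm can. A call with a gripper value outside its range is refused whole. The fingers move at their own pace and stop on an object; "force" is the grip in N (left out, the last holds). Time passes only in rows, so rows that do not move let the fingers close. It gives the time, the measured TCP pose, the force, the opening and the grip force at its end, in the units of the state.
- bot.get_obs(): the state, without advancing time (a new reading comes with each control period).
- bot.camera(name): name is "side" or "top"; returns a dict with "frame" (480x640x3 uint8, blue, green, red), "fx", "fy", "cx", "cy" (pixels), "k1" (the pictures are not rectified: a ray, as slopes to the right and down, at radius r is drawn at 1 + k1 r^2 times it, then the intrinsics apply), "world_from_camera" (4x4, takes a point from camera to world coordinates). Camera axes: x right, y down, z forward; pixel columns grow to the right and rows downward; lengths in m; the calibration is good to about 2 mm. A picture is of the moment at which its call begins. There is no depth.
- bot.close_job(): hands the job in; it is judged then, once.
Trained networks look in the newest picture that a camera, given by its name, has taken for a name from the list of things; names that differ only in an ending like _2 or _b are one class to them, and where a whole thing is asked for, a point or a joint stands for the part that bears it (a point fixed in the world has none). Each returns a list of dicts, best first, with "score" (0 to 1); they miss things now and then, are a little off and sometimes report something else, mostly with a low value. They report only what shows in the picture. A call takes as long as a camera call. They do not tell look-alikes from the thing itself.
- bot.look_for(camera, query): "point" ([row, column] in pixels, amid what is visible of it).
- bot.outline_of(camera, query): "region" (480x640 bool, what is visible of it) and "point" ([row, column] in pixels, amid what is visible of it).
The state is a dict: "time": time; "joint_positions": joint angles; "joint_velocities": joint speeds; "effort": joint torques, N m; "ee_pos": TCP position; "orientation": TCP orientation; "contact_force": force on the tool from outside, world axes, zero at the start; "ft_torque": the same for the moment, N m; "grip_width": finger opening in m; "finger_force": force on a finger pad.
Only numpy, scipy, OpenCV 4.12 (cv2) and the standard library are available. Lean on these libraries where they do the work, as an engineer would, in place of code of your own. Each camera call takes 0.05 s, during which the arm holds its last target. There are 200 camera calls.

## Task

Set the two blue-capped vials upright into the two empty cells of the white cassette while it sits in its dock, one per cell, without dropping or tipping them. Then pinch the cassette's two teal side catches together to unlatch it, lift it with all four vials out of the dock, and finish still gripping it by the pinched catches, level and still, about 10 cm above its seat. Leave the red-capped vial, the brown bottle and the beaker alone.

Things in the scene. Friction and masses are not known exactly. Their poses are not given: they have to be found in the camera images.
- dock: fixed cream loading dock, base 210 x 110 x 12 mm with a teal band; origin at the centre of its underside on the bench, x along its length, z up. The cassette stands on the base top (12 mm up). End stops rise to 28 mm, side rails to 24 mm, and two dark keeper lips beside the catches, 27 to 47 mm either side of the dock's centre line and 34 mm long, rise to 30 mm above the bench.
- cassette: loose white cassette, 167 mm long (its x), 34 mm wide (its y), 250 g empty, seated in the dock (1.5 mm play, axes as the dock's); origin at the centre of its underside. Four cells in a row along x, wall tops 28 mm above the underside; mid-length a solid spine 36 x 20 mm, 62 mm tall, with a teal spring catch on each y side. Latched, it cannot be lifted: the catch noses lie under the dock's lips.
- cell_1 (a point): centre of the floor of cell 1 (x = -66.5 mm), holding a white-capped vial at the start; every cell is 29 mm square inside, its floor 4 mm above the cassette's underside
- cell_2 (a point): centre of the floor of cell 2 (x = -35 mm), empty at the start
- cell_3 (a point): centre of the floor of cell 3 (x = +35 mm), holding a white-capped vial at the start
- cell_4 (a point): centre of the floor of cell 4 (x = +66.5 mm), empty at the start
- catch_left_pad (a point): middle of the pressing area on the outer face of the teal catch on the cassette's +y side, 25 mm from the cassette's centre plane when released and 46 mm above its underside. The catch is an upright plate 28 mm wide (x) and 6 mm thick; its top is 60 mm above the cassette's underside. Pushed towards -y of the cassette it slides in.
- catch_right_pad (a point): the same on the -y side; pushed towards +y it slides in
- catch_left (a joint): how far the +y catch is pushed in: 0 released, 0.007 m at its stop; it frees the lip from about 0.0035 m (with the cassette centred). The spring takes about 2 N to start and 5 N at the stop, after which the catch is solid and carries the grip. Over both catches: 50 mm released, 36 mm fully pinched; 15 to 30 N of grip holds the loaded cassette well.
- catch_right (a joint): the same for the -y catch
- vial_a: glass vial, a plain upright cylinder 23 mm in diameter and 62 mm tall, amber body, blue cap (the cap is the top 14 mm and as wide as the body), about 30 g; origin at the centre of its underside, z up; stands on the bench at the start; to be loaded
- vial_b: glass vial, a plain upright cylinder 23 mm in diameter and 62 mm tall, amber body, blue cap (the cap is the top 14 mm and as wide as the body), about 30 g; origin at the centre of its underside, z up; stands on the bench at the start; to be loaded
- white_1: glass vial, a plain upright cylinder 23 mm in diameter and 62 mm tall, amber body, white cap (the cap is the top 14 mm and as wide as the body), about 30 g; origin at the centre of its underside, z up; already in cell 1, stays there
- white_3: glass vial, a plain upright cylinder 23 mm in diameter and 62 mm tall, amber body, white cap (the cap is the top 14 mm and as wide as the body), about 30 g; origin at the centre of its underside, z up; already in cell 3, stays there
- red_vial: glass vial, a plain upright cylinder 23 mm in diameter and 62 mm tall, amber body, red cap (the cap is the top 14 mm and as wide as the body), about 30 g; origin at the centre of its underside, z up; a standard on the bench, not to be disturbed
- bottle: brown reagent bottle, 70 mm in diameter, 130 mm tall, beyond the dock; origin at the centre of its underside; not to be disturbed
- beaker: clear beaker, 60 mm in diameter at the rim, 70 mm tall; origin at the centre of its underside; not to be disturbed
Mind the look-alikes: they are no part of the job. Leave any black or green look-alike of the white_1 alone.

How it is judged:
On the way, in this order (a step that is already met when the one before it is completed fails the run):
1. both blue-capped vials stand in the two empty cells, let go, the cassette still seated (((distance between vial_a and cell_2 below 0.01 m and distance between vial_b and cell_4 below 0.01 m) or (distance between vial_a and cell_4 below 0.01 m and distance between vial_b and cell_2 below 0.01 m)) and distance between white_1 and cell_1 below 0.01 m and distance between white_3 and cell_3 below 0.01 m and angle between each of vial_a, vial_b, white_1, white_3's own z axis and vertical below 0.2 rad and contact force between each of vial_a, vial_b and the fingers below 0.05 N and z of cassette in the frame of dock below 0.018 m), for 0.2 s.
2. both catches are pinched in by the fingers with the cassette still in the dock (value of joint each of catch_left, catch_right above 0.004 m and z of cassette in the frame of dock below 0.024 m and contact force between cassette and the fingers above 2 N), for 0.05 s.
At the end, for the whole second after the job is handed in: Cassette held by both catches (each in over 4 mm), over 63 mm above its seat, tilt under 0.2 rad, under 0.03 m/s, clear of the dock; blue-capped vials in cells 2 and 4, one each, white-capped in 1 and 3, all upright within 0.2 rad, undersides within 10 mm of the cell floor centre (((distance between vial_a and cell_2 below 0.01 m and distance between vial_b and cell_4 below 0.01 m) or (distance between vial_a and cell_4 below 0.01 m and distance between vial_b and cell_2 below 0.01 m)) and distance between white_1 and cell_1 below 0.01 m and distance between white_3 and cell_3 below 0.01 m and angle between each of vial_a, vial_b, white_1, white_3, cassette's own z axis and vertical below 0.2 rad and value of joint each of catch_left, catch_right above 0.004 m and z of cassette in the frame of dock above 0.075 m and contact force between cassette and the fingers above 2 N and contact force between cassette and dock below 0.05 N and linear speed of cassette below 0.03 m/s); the arm keeps its last pose, push and grip.
It fails at once if the red-capped vial is disturbed (moved more than 30 mm or tipped more than 0.5 rad) (distance of red_vial from where it was at the start of the episode above 0.03 m or angle between red_vial's own z axis and vertical above 0.5 rad).
It fails at once if the brown bottle is disturbed (moved more than 30 mm or tipped more than 0.5 rad) (distance of bottle from where it was at the start of the episode above 0.03 m or angle between bottle's own z axis and vertical above 0.5 rad).
It fails at once if the beaker is disturbed (moved more than 30 mm or tipped more than 0.5 rad) (distance of beaker from where it was at the start of the episode above 0.03 m or angle between beaker's own z axis and vertical above 0.5 rad).
It fails at once if a vial is tipped more than 0.6 rad (angle between any of vial_a, vial_b, white_1, white_3's own z axis and vertical above 0.6 rad).
It fails at once if a blue-capped vial is dropped (falls free at more than 0.6 m/s, some 18 mm) ((linear speed of vial_a above 0.6 m/s and contact force between vial_a and the fingers below 0.01 N and z of cassette in the frame of dock below 0.018 m) or (linear speed of vial_b above 0.6 m/s and contact force between vial_b and the fingers below 0.01 N and z of cassette in the frame of dock below 0.018 m)).
It also fails if it takes over 58 s, if anything falls off the work surface, if the arm or the gripper's body presses on something with over 40 N, if the wrist force passes 120 N, or if a joint passes its speed limit or range.

## Working session

There is one attempt and no reset: what is moved stays moved. The work goes in short steps, Python scripts to look and compute and a tool call to move; the robot and the scene stay as the last step left them, time stands still between calls to the robot, and variables do not carry over. Pictures are saved under pics/ and viewed, at most 12 in all, crops included, and the job is handed in when it is done.

Besides the shell and the picture viewer there is one more tool, called after "Call:" as name(argument=value, ...) on one line, values as JSON. drive_tool: Moves the arm, as the interface text tells. Its arguments: {"type":"object","properties":{"rows":{"type":"array"},"force":{"type":"number"}},"required":["rows"]}

```bash
mkdir -p pics; ls; cat > h.py <<'E'
import numpy as np, cv2
from plant import bot
def K(c): return np.array([[c["fx"],0,c["cx"]],[0,c["fy"],c["cy"]],[0,0,1.]])
def D(c): return np.array([c["k1"],0,0,0.])
def ray(c,px):  # px=(row,col)
    u=cv2.undistortPoints(np.array([[[px[1],px[0]]]],float),K(c),D(c))[0,0]
    T=np.array(c["world_from_camera"]); return T[:3,3],T[:3,:3]@np.array([u[0],u[1],1])
def atz(c,px,z):
    o,d=ray(c,px); return o+d*(z-o[2])/d[2]
def proj(c,P):
    T=np.linalg.inv(np.array(c["world_from_camera"])); P=np.atleast_2d(np.array(P,float))
    q,_=cv2.projectPoints(P,cv2.Rodrigues(T[:3,:3])[0],T[:3,3],K(c),D(c)); return q[:,0,::-1]
E
python3 - <<'E'
from h import *
for n in ("top","side"):
    c=bot.camera(n); cv2.imwrite(f"pics/{n}0.png",c["frame"]); print(n,c["fx"],c["k1"],np.round(c["world_from_camera"],3).tolist())
    for q in ("vial_a","white_1","red_vial","cassette","dock","bottle","beaker","catch_left_pad","catch_left"):
        print(q,[(round(r["score"],2),np.round(r["point"]).tolist()) for r in bot.look_for(n,q)])
print(bot.get_obs())
E
```

```text
pics
top 625.2159544659614 -0.11870083589679645 [[-0.021, -0.997, 0.071, 0.485], [-1.0, 0.022, 0.008, -0.025], [-0.01, -0.071, -0.997, 1.219], [0.0, 0.0, 0.0, 1.0]]
vial_a [(0.75, [275.0, 480.0]), (0.69, [281.0, 224.0]), (0.66, [285.0, 394.0]), (0.53, [285.0, 236.0])]
white_1 [(0.74, [267.0, 236.0]), (0.73, [372.0, 243.0]), (0.62, [314.0, 182.0]), (0.6, [318.0, 236.0]), (0.46, [369.0, 270.0])]
red_vial [(0.62, [212.0, 382.0])]
cassette [(0.91, [284.0, 238.0]), (0.57, [215.0, 380.0])]
dock [(0.61, [283.0, 255.0])]
bottle [(0.76, [126.0, 288.0]), (0.58, [169.0, 487.0])]
beaker [(0.87, [166.0, 488.0])]
catch_left_pad []
catch_left [(0.61, [285.0, 248.0])]
side 454.839594767334 0.026287516254446055 [[0.924, -0.216, 0.315, 0.315], [-0.381, -0.466, 0.799, -0.611], [-0.026, -0.858, -0.513, 0.456], [0.0, 0.0, 0.0, 1.0]]
vial_a [(0.96, [301.0, 324.0]), (0.7, [385.0, 384.0])]
white_1 [(0.86, [208.0, 231.0]), (0.86, [230.0, 176.0]), (0.86, [244.0, 189.0]), (0.7, [201.0, 281.0]), (0.53, [195.0, 228.0])]
red_vial [(0.92, [275.0, 396.0])]
cassette [(0.79, [216.0, 262.0]), (0.38, [208.0, 230.0])]
d
[... 197 characters left out ...]
me': 1.0, 'joint_positions': array([ 1.10700962e+00,  2.60000263e-01, -1.38060252e-01,  1.17270968e+00,
        2.83547421e-05,  1.57080927e+00]), 'joint_velocities': array([ 0.00080266, -0.0014237 ,  0.00010675,  0.00051582, -0.00139379,
       -0.00176075]), 'effort': array([ 4.83675615e-05, -4.05620348e+01,  2.54241639e+01,  9.48990346e-04,
       -1.33449844e-04,  2.64501892e-06]), 'ee_pos': array([0.23484776, 0.46955255, 0.23131925]), 'orientation': array([ 3.14156652e+00, -2.83550802e-05,  2.67779301e+00]), 'contact_force': array([ 0.3722277 , -0.49092293,  0.00375225]), 'ft_torque': array([ 0.00291054, -0.00409062,  0.00725387]), 'finger_force': 0.0, 'grip_width': 0.08584801459190357}
```

View pics/top0.png

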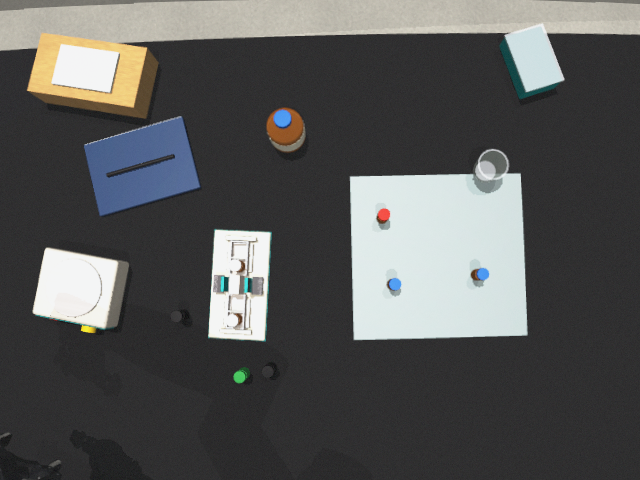

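View pics/side0.png

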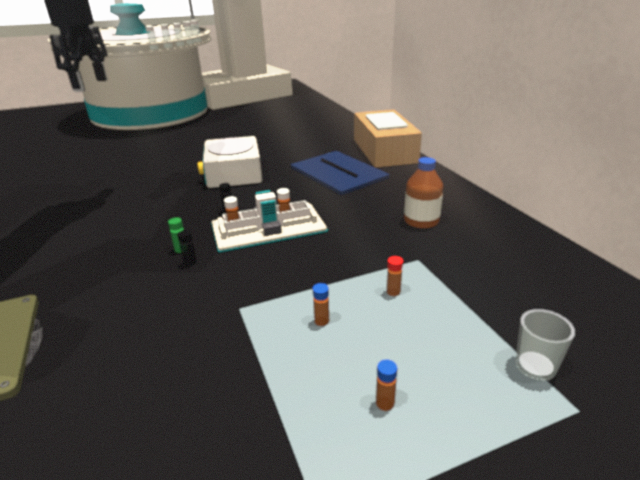

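The top view shows two loose blue-capped vials on the light mat at (285,394) and (274,482). The other blue cap at (118,283) belongs to the brown bottle. The red-capped vial is at (215,384) and the beaker at (166,490). The dock and cassette are around (285,240), with white caps at (266,237) in cell 3 and (320,234) in cell 1. The black (316,178), (371,268) and green (377,240) vials are look-alikes. The side view agrees: blue caps at (290,321) and (370,387).

```bash
cat >> h.py <<'E'
from scipy.optimize import least_squares
def hullmask(c,P):
    q=proj(c,P)[:,::-1]; return cv2.convexHull(q.astype(np.float32))
def cen(h):
    m=cv2.moments(h); return np.array([m["m10"],m["m01"]])/m["m00"]
a=np.linspace(0,2*np.pi,40)
def cyl(x,y,z0,z1,r=.0115): return np.array([[x+r*np.cos(t),y+r*np.sin(t),z] for z in(z0,z1) for t in a])
def blobs(f,color,amin=20):
    h=cv2.cvtColor(f,cv2.COLOR_BGR2HSV); H,S,V=cv2.split(h)
    m={"blue":(abs(H.astype(int)-108)<12)&(S>150)&(V>70),"teal":(abs(H.astype(int)-90)<10)&(S>110)&(V>50)}[color].astype(np.uint8)
    n,l,s,ce=cv2.connectedComponentsWithStats(m)
    return [(int(s[i,4]),ce[i]) for i in range(1,n) if s[i,4]>=amin]
def fitcap(c,uv,z0=0.048,z1=0.062):
    p0=atz(c,(uv[1],uv[0]),(z0+z1)/2)[:2]
    return least_squares(lambda p:cen(hullmask(c,cyl(p[0],p[1],z0,z1)))-uv,p0,diff_step=1e-3).x
E
python3 - <<'E'
from h import *
cs={}
for n in("top","side"):
    c=cs[n]=bot.camera(n)
    for s,uv in blobs(c["frame"],"blue"):
        if s<600: print(n,s,np.round(uv,1),np.round(fitcap(c,uv),4))
c=cs["top"]; f=c["frame"]
print("teal",[(s,np.round(u,1).tolist()) for s,u in blobs(f,"teal",8)])
g=f[215:355,195:285]; cv2.imwrite("pics/crop.png",np.hstack([cv2.resize(g,None,fx=4,fy=4,interpolation=cv2.INTER_CUBIC)]+[cv2.resize(f[240:310,370:500],(416,560),interpolation=cv2.INTER_CUBIC)]))
# dock: bright or teal/any not black in area
sub=np.zeros(f.shape[:2],np.uint8); sub[215:355,195:285]=(f[215:355,195:285].max(2)>110)
sub=cv2.morphologyEx(sub,cv2.MORPH_CLOSE,np.ones((9,9)))
ct=max(cv2.findContours(sub,0,2)[0],key=cv2.contourArea); print(cv2.minAreaRect(ct),cv2.contourArea(ct))
def fit(p):
    x,y,t=p; R=np.array([[np.cos(t),-np.sin(t)],[np.sin(t),np.cos(t)]])
    P=[[*(R@[sx*.105,sy*.055]+[x,y]),z] for sx in(-1,1) for sy in(-1,1) for z in(0.,.012)]
    return hullmask(c,np.array(P))
pts=ct[:,0].astype(float)
def res(p):
    h=fit(p); return [cv2.pointPolygonTest(h,(float(u),float(v)),True) for u,v in pts]
p0=[*atz(c,(285,240),.012)[:2],0]
r=least_squares(res,p0,loss="soft_l1",diff_step=1e-3,x_scale=[.01,.01,.05]); print(np.round(r.x,4),np.std(r.fun),np.mean(r.fun))
x,y,t=r.x
for nm,q in dict(c1=(-.0665,0,.078),c3=(.035,0,.078),L=(0,.022,.072),Rr=(0,-.022,.072)).items():
    print(nm,np.round(proj(c,[x+q[0]*np.cos(t)-q[1]*np.sin(t),y+q[0]*np.sin(t)+q[1]*np.cos(t),q[2]]),1))
E
```

```text
top 237 [282.2 118.7] [0.8142 0.0726]
top 103 [482.3 273.6] [ 0.5111 -0.297 ]
top 107 [394.4 283.8] [ 0.4959 -0.1317]
side 57 [426.3 160.3] [0.8986 0.2205]
side 199 [320.  290.2] [ 0.4943 -0.1288]
side 314 [386.6 370.2] [ 0.5092 -0.2959]
teal [(596, [518.2, 74.1]), (9, [270.9, 235.1]), (8, [270.0, 254.5]), (12, [269.0, 270.5]), (101, [223.9, 283.7]), (48, [245.9, 284.8]), (18, [250.1, 285.2]), (13, [268.0, 288.0]), (15, [267.0, 306.0]), (10, [44.4, 316.7]), (26, [66.4, 321.2]), (15, [266.0, 327.0]), (9, [101.0, 328.7]), (8, [264.1, 340.1])]
((239.50936889648438, 284.4582824707031), (57.908172607421875, 109.5024185180664), 3.224522590637207) 6146.5
[ 0.5017  0.1645 -0.0683] 0.45506421770882305 0.10659785384444133
c1 [[320.3 231.4]]
c3 [[264.8 234.5]]
L [[283.4 222.1]]
Rr [[284.5 245.8]]
```

View pics/crop.png

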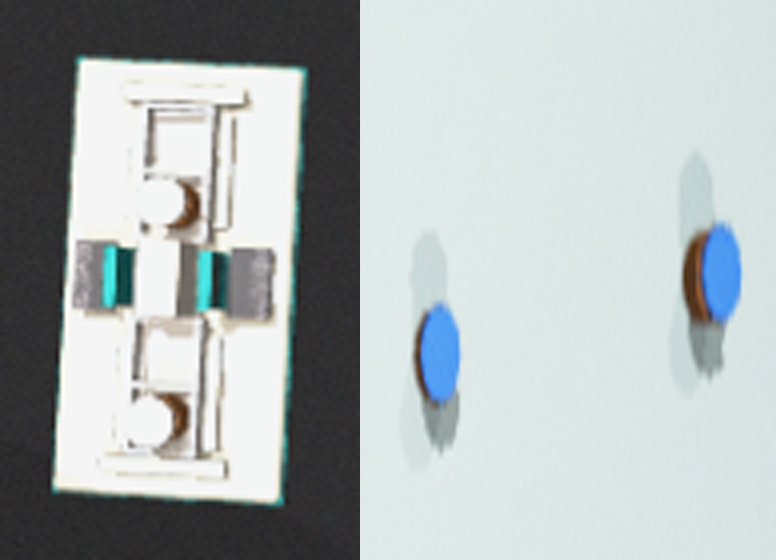

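Blue A is at (285,394) and blue B at (274,482): both are plain blue-capped amber vials on the mat, as the crop confirms. A sits near (0.495,-0.130) and B near (0.510,-0.297). The cassette is near (0.501,0.1635) with yaw about -0.068, and the catches and white caps line up with that. I'll turn the tool and head for A.

Call:
drive_tool(rows=[{"offset":[0,0,0],"delta_rot":[0,0,-7.56],"claw":0.4},{"offset":[0,0,0],"delta_rot":[0,0,-7.56],"claw":0.4},{"offset":[0,0,0],"delta_rot":[0,0,-7.56],"claw":0.4},{"offset":[-0.0273,-0.0528,0],"delta_rot":[0,0,0],"claw":0.4},{"offset":[-0.0273,-0.0528,0],"delta_rot":[0,0,0],"claw":0.4},{"offset":[-0.0273,-0.0528,0],"delta_rot":[0,0,0],"claw":0.4},{"offset":[-0.0273,-0.0528,0],"delta_rot":[0,0,0],"claw":0.4},{"offset":[-0.0273,-0.0528,0],"delta_rot":[0,0,0],"claw":0.4}], force=25)

```text
time: 2.1
ee_pos: [0.3537, 0.1953, 0.2316]
orientation: [3.141, 0.001, 3.074]
contact_force: [0.9, -0.2, 0.7]
grip_width: 0.0513
finger_force: 0.0
```

Call:
drive_tool(rows=[{"offset":[-0.0273,-0.0528,0],"delta_rot":[0,0,0],"claw":0.4},{"offset":[-0.0273,-0.0528,0],"delta_rot":[0,0,0],"claw":0.4},{"offset":[-0.0273,-0.0528,0],"delta_rot":[0,0,0],"claw":0.4},{"offset":[-0.0273,-0.0528,0],"delta_rot":[0,0,0],"claw":0.4},{"offset":[-0.0273,-0.0528,0.02],"delta_rot":[0,0,0],"claw":0.4},{"offset":[-0.0273,-0.0528,0.04],"delta_rot":[0,0,0],"claw":0.4},{"offset":[0,0,0.05],"delta_rot":[0,0,0],"claw":0.4},{"offset":[0,0,0.02],"delta_rot":[0,0,0],"claw":0.4}])

```text
time: 3.1
ee_pos: [0.4899, -0.1236, 0.1035]
orientation: [3.141, -0.005, 3.072]
contact_force: [0.1, -0.3, -0.3]
grip_width: 0.0512
finger_force: 0.0
```

```bash
python3 - <<'E'
from h import *
c=bot.camera("side"); o=bot.get_obs(); print(o["time"],o["ee_pos"],o["orientation"],o["grip_width"],o["joint_positions"].round(2))
f=c["frame"]; cv2.imwrite("pics/s1.png",cv2.resize(f[150:350,220:440],None,fx=3,fy=2.9,interpolation=cv2.INTER_CUBIC))
print(proj(c,o["ee_pos"]).round(1), blobs(f,"blue"))
E
```

```text
3.15 [ 0.48892314 -0.12305533  0.10209164] [ 3.14026038 -0.00710324  3.07239397] 0.051134187213040076 [-0.25  0.32 -0.41  0.85  0.   -0.18]
[[261.6 313.7]] [(54, array([426.48148148, 160.22222222])), (201, array([320.32835821, 290.2238806 ])), (309, array([386.6828479 , 370.16828479]))]
```

View pics/s1.png

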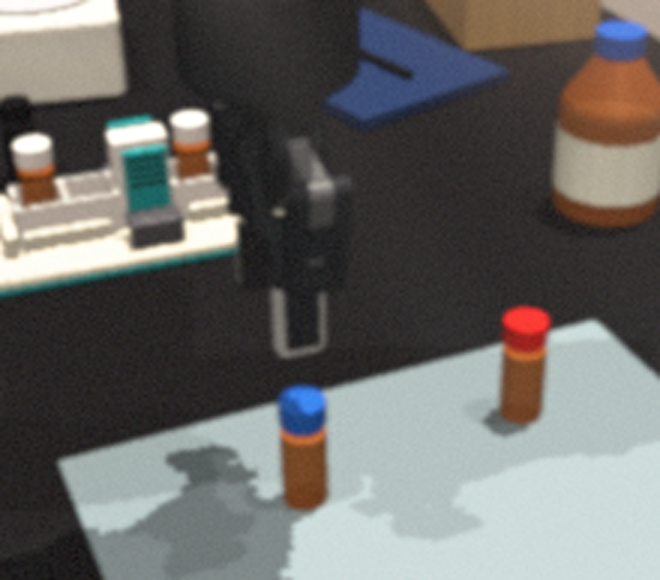

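The fingers hang just up-left of vial A (blue cap at px (290,320)), about 9 mm short. The red vial is well clear on the right. I'll correct, descend and close.

Call:
drive_tool(rows=[{"offset":[-0.0065,-0.0068,0],"delta_rot":[0,0,0],"claw":0.4},{"offset":[0,0,0],"delta_rot":[0,0,0],"claw":0.4},{"offset":[0,0,0.025],"delta_rot":[0,0,0],"claw":0.4},{"offset":[0,0,0.025],"delta_rot":[0,0,0],"claw":0.4},{"offset":[0,0,0.017],"delta_rot":[0,0,0],"claw":0.4},{"offset":[0,0,0],"delta_rot":[0,0,0],"claw":0.4}])

```text
time: 3.9
ee_pos: [0.498, -0.1302, 0.0397]
orientation: [3.142, -0.0, 3.074]
contact_force: [-0.4, -0.3, 0.1]
grip_width: 0.0512
finger_force: 0.0
```

```bash
python3 - <<'E'
from h import *
c=bot.camera("side"); o=bot.get_obs(); print(o["time"],o["ee_pos"],o["orientation"],o["grip_width"],o["contact_force"])
f=c["frame"]; cv2.imwrite("pics/s2.png",cv2.resize(f[180:350,220:440],None,fx=3,fy=3,interpolation=cv2.INTER_CUBIC))
print([(s,u.round(1)) for s,u in blobs(f,"blue")])
E
```

```text
3.95 [ 0.49863456 -0.13044017  0.04036166] [-3.14139479e+00  1.11274453e-03  3.07386983e+00] 0.051369649107119594 [ 0.51148345  0.2083388  -0.10062137]
[(54, array([426.3, 160.2])), (64, array([316.1, 290.5])), (309, array([386.7, 370.2]))]
```

View pics/s2.png

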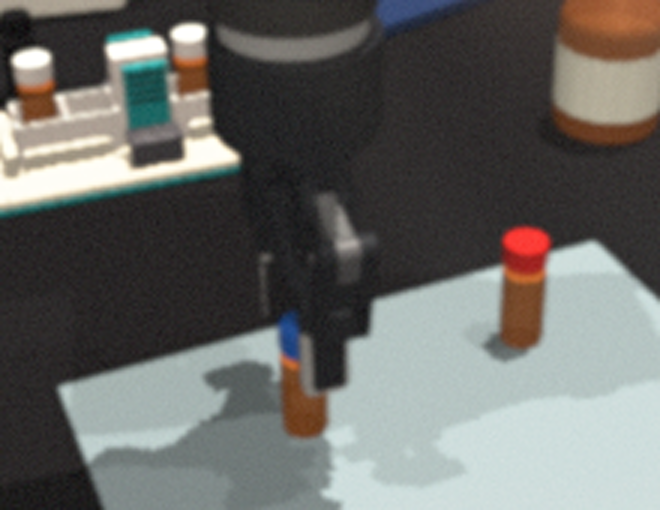

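The fingers straddle the vial but sit about 3.5 mm too far in +x. I'll nudge back, lower slightly and close.

Call:
drive_tool(rows=[{"offset":[0.0035,0,0.005],"delta_rot":[0,0,0],"claw":0.4},{"offset":[0,0,0],"delta_rot":[0,0,0],"claw":0.8},{"offset":[0,0,0],"delta_rot":[0,0,0],"claw":1},{"offset":[0,0,0],"delta_rot":[0,0,0],"claw":1},{"offset":[0,0,0],"delta_rot":[0,0,0],"claw":1}], force=25)

```text
time: 4.58
ee_pos: [0.4948, -0.1303, 0.035]
orientation: [-3.141, 0.001, 3.074]
contact_force: [-1.0, -0.7, 6.3]
grip_width: 0.0222
finger_force: 25.2
```

Call:
drive_tool(rows=[{"offset":[0,0,-0.03],"delta_rot":[0,0,0],"claw":1},{"offset":[0,0,-0.045],"delta_rot":[0,0,0],"claw":1},{"offset":[-0.0038,0.0235,-0.04],"delta_rot":[0,0,0],"claw":1},{"offset":[-0.0098,0.054,0],"delta_rot":[0,0,0],"claw":1},{"offset":[-0.0098,0.054,0],"delta_rot":[0,0,0],"claw":1},{"offset":[-0.0098,0.054,0],"delta_rot":[0,0,0],"claw":1},{"offset":[-0.0098,0.054,0],"delta_rot":[0,0,0],"claw":1},{"offset":[-0.0097,0.054,0],"delta_rot":[0,0,0],"claw":1}])

```text
time: 5.58
ee_pos: [0.5671, 0.1609, 0.1491]
orientation: [-3.141, -0.0, 3.074]
contact_force: [0.3, -0.9, -0.2]
grip_width: 0.0222
finger_force: 24.8
```

Call:
drive_tool(rows=[{"offset":[0,0,0],"delta_rot":[0,0,0],"claw":1},{"offset":[0,0,0],"delta_rot":[0,0,0],"claw":1},{"offset":[0,0,0],"delta_rot":[0,0,0],"claw":1}])

```text
time: 5.95
ee_pos: [0.5664, 0.1577, 0.1493]
orientation: [-3.141, -0.001, 3.072]
contact_force: [-0.1, -0.5, -0.9]
grip_width: 0.022
finger_force: 24.9
```

```bash
python3 - <<'E'
from h import *
c=bot.camera("side"); o=bot.get_obs(); print(o["time"],o["ee_pos"],o["orientation"],o["grip_width"],o["contact_force"])
f=c["frame"]; cv2.imwrite("pics/s3.png",cv2.resize(f[90:260,180:380],None,fx=3.4,fy=3.4,interpolation=cv2.INTER_CUBIC))
E
```

```text
6.0 [0.56656916 0.15766142 0.14940248] [-3.14117891e+00 -5.94251314e-04  3.07174328e+00] 0.02224933983874359 [-0.4180133   0.56193106 -0.91981455]
```

View pics/s3.png

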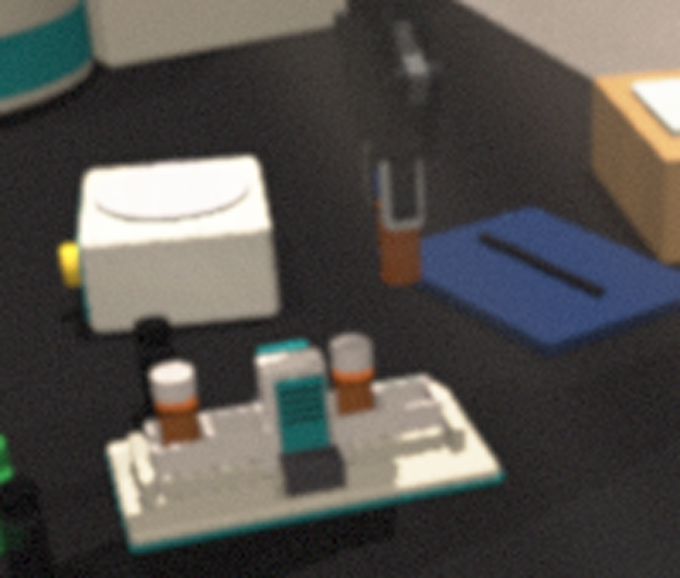

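Vial A hangs upright at px (173,298) above the far end of the cassette; cell 4 is the empty cell right of the white cap. I'll check the camera bias against my dock fit in this same view.

```bash
python3 - <<'E'
from h import *
c=bot.camera("side"); t=-.068
def cas(q,x=.501,y=.1635): return [x+q[0]*np.cos(t)-q[1]*np.sin(t),y+q[0]*np.sin(t)+q[1]*np.cos(t),q[2]]
def crop(p): return np.round([(p[1]-180)*3.4,(p[0]-90)*3.4],0)
h=hullmask(c,cyl(.5665,.1577,.1144,.1764))[:,0]; h2=h[h[:,1]>h[:,1].mean()]
print("vial col range/bottom row in crop",(h2[:,0].min()-180)*3.4,(h2[:,0].max()-180)*3.4,(h[:,1].max()-90)*3.4)
for n,q in dict(frontL=(-.105,-.055,0),frontR=(.105,-.055,0),backR=(.105,.055,.012),plTL=(-.014,-.025,.072),plTR=(.014,-.025,.072),w3top=(.035,0,.078),w1top=(-.0665,0,.078),lipFL=(-.017,-.047,.012),lipFR=(.017,-.047,.012)).items(): print(n,crop(proj(c,cas(q))[0]))
E
```

```text
vial col range/bottom row in crop 382.33606 423.25476 283.27658
frontL [137. 554.]
frontR [504. 483.]
backR [448. 384.]
plTL [279. 384.]
plTR [329. 376.]
w3top [354. 342.]
w1top [175. 371.]
lipFL [292. 498.]
lipFR [351. 487.]
```

```bash
python3 - <<'E'
from h import *
c=bot.camera("side"); f=c["frame"]
sub=np.zeros(f.shape[:2],np.uint8); sub[185:255,205:335]=(f[185:255,205:335].max(2)>75)
sub=cv2.morphologyEx(sub,cv2.MORPH_CLOSE,np.ones((5,5)))
ct=max(cv2.findContours(sub,0,2)[0],key=cv2.contourArea); pts=ct[:,0].astype(float)
def box(p):
    x,y,t=p; R=np.array([[np.cos(t),-np.sin(t)],[np.sin(t),np.cos(t)]])
    return hullmask(c,np.array([[*(R@[sx*.105,sy*.055]+[x,y]),z] for sx in(-1,1) for sy in(-1,1) for z in(0.,.012)]))
def res(p):
    h=box(p); return [cv2.pointPolygonTest(h,(float(u),float(v)),True) for u,v in pts]
for x0 in ([.501,.1635,-.068],[.505,.17,-.05]):
    r=least_squares(res,x0,loss="cauchy",f_scale=.5,diff_step=1e-3,x_scale=[.01,.01,.05]); print(np.round(r.x,4),np.median(np.abs(r.fun)),len(pts))
E
```

```text
[ 0.499   0.1711 -0.0665] 0.900162410196664 150
[ 0.499   0.1711 -0.0665] 0.8997384446655423 150
```

Call:
drive_tool(rows=[{"offset":[-0.0005,0.0036,0.02],"delta_rot":[0,0,0],"claw":1},{"offset":[0,0,0.03],"delta_rot":[0,0,0],"claw":1},{"offset":[0,0,0.015],"delta_rot":[0,0,0],"claw":1},{"offset":[0,0,0],"delta_rot":[0,0,0],"claw":1},{"offset":[0,0,0],"delta_rot":[0,0,0],"claw":1}])

```text
time: 6.72
ee_pos: [0.5685, 0.1626, 0.0854]
orientation: [3.141, 0.001, 3.073]
contact_force: [0.8, 0.2, 1.0]
grip_width: 0.0223
finger_force: 24.9
```

```bash
python3 - <<'E'
from h import *
c=bot.camera("side"); o=bot.get_obs(); print(o["time"],o["ee_pos"],o["orientation"],o["grip_width"],o["contact_force"])
f=c["frame"]; cv2.imwrite("pics/s4.png",cv2.resize(f[160:250,200:340],None,fx=5.5,fy=5.5,interpolation=cv2.INTER_CUBIC))
x,y,z=o["ee_pos"]; h=hullmask(c,cyl(x,y,z-.035,z+.027))[:,0]; 
print("bottom",(h[:,1].max()-160)*5.5,"cols",(h[:,0].min()-200)*5.5,(h[:,0].max()-200)*5.5)
t=-.068
def cas(q,x=.501,y=.1658): return [x+q[0]*np.cos(t)-q[1]*np.sin(t),y+q[0]*np.sin(t)+q[1]*np.cos(t),q[2]]
for n,q in dict(sR=(.0835,-.017,.040),sB=(.0835,.017,.040),c4a=(.052,-.0145,.04),c4b=(.081,-.0145,.04),c4c=(.081,.0145,.04),c4d=(.052,.0145,.04),frontR=(.105,-.055,.012)).items():
    p=proj(c,cas(q))[0]; print(n,((p[1]-200)*5.5).round(),((p[0]-160)*5.5).round())
E
```

```text
6.775 [0.56870032 0.16276713 0.0856826 ] [3.14086514e+00 2.05773918e-03 3.07340020e+00] 0.022042126825998657 [-0.30965725  0.13485885 -0.16357046]
bottom 231.96838 cols 510.05518 584.3342
sR 610.0 259.0
sB 584.0 219.0
c4a 524.0 270.0
c4b 602.0 257.0
c4c 579.0 223.0
c4d 503.0 236.0
frontR 703.0 365.0
```

View pics/s4.png

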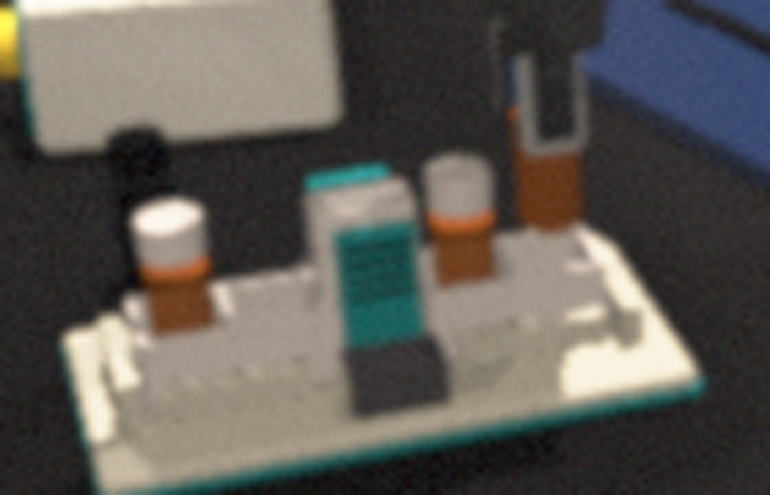

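The vial lines up with the far cell: bottom at about (229,547) in the crop, cell 4 opening around columns 503–602. I'll nudge and lower, watching force.

Call:
drive_tool(rows=[{"offset":[0.0013,-0.001,0],"delta_rot":[0,0,0],"claw":1},{"offset":[0,0,0.006],"delta_rot":[0,0,0],"claw":1},{"offset":[0,0,0.006],"delta_rot":[0,0,0],"claw":1},{"offset":[0,0,0.004],"delta_rot":[0,0,0],"claw":1},{"offset":[0,0,0],"delta_rot":[0,0,0],"claw":1}])

```text
time: 7.4
ee_pos: [0.5659, 0.1616, 0.0678]
orientation: [-3.141, -0.001, 3.074]
contact_force: [0.3, -0.5, -0.1]
grip_width: 0.0221
finger_force: 24.9
```

Call:
drive_tool(rows=[{"offset":[-0.0005,0,0.006],"delta_rot":[0,0,0],"claw":1},{"offset":[0,0,0.005],"delta_rot":[0,0,0],"claw":1},{"offset":[0,0,0.004],"delta_rot":[0,0,0],"claw":1},{"offset":[0,0,0],"delta_rot":[0,0,0],"claw":1},{"offset":[0,0,0],"delta_rot":[0,0,0],"claw":1}])

```text
time: 8.02
ee_pos: [0.5669, 0.1617, 0.0535]
orientation: [3.142, 0.0, 3.074]
contact_force: [0.4, 1.0, -0.3]
grip_width: 0.0219
finger_force: 24.9
```

Call:
drive_tool(rows=[{"offset":[0,0,0.0015],"delta_rot":[0,0,0],"claw":1},{"offset":[0,0,0],"delta_rot":[0,0,0],"claw":0.65},{"offset":[0,0,0],"delta_rot":[0,0,0],"claw":0.5},{"offset":[0,0,0],"delta_rot":[0,0,0],"claw":0.45},{"offset":[0,0,-0.03],"delta_rot":[0,0,0],"claw":0.4},{"offset":[0,0,-0.05],"delta_rot":[0,0,0],"claw":0.4},{"offset":[0,0,-0.03],"delta_rot":[0,0,0],"claw":0.4}])

```text
time: 8.9
ee_pos: [0.5678, 0.162, 0.1645]
orientation: [3.141, 0.003, 3.074]
contact_force: [-0.1, 0.8, 0.4]
grip_width: 0.0513
finger_force: 0.0
```

Call:
drive_tool(rows=[{"offset":[0.0032,-0.0576,0],"delta_rot":[0,0,0],"claw":0.4},{"offset":[0.0032,-0.0576,0],"delta_rot":[0,0,0],"claw":0.4},{"offset":[0.0032,-0.0576,0],"delta_rot":[0,0,0],"claw":0.4},{"offset":[0.0032,-0.0576,0],"delta_rot":[0,0,0],"claw":0.4},{"offset":[0.0032,-0.0576,0],"delta_rot":[0,0,0],"claw":0.4},{"offset":[0.0032,-0.0576,0],"delta_rot":[0,0,0],"claw":0.4},{"offset":[0.0032,-0.0576,0],"delta_rot":[0,0,0],"claw":0.4},{"offset":[0.0032,-0.0576,0],"delta_rot":[0,0,0],"claw":0.4}])

```text
time: 9.9
ee_pos: [0.5097, -0.2982, 0.1622]
orientation: [-3.142, 0.001, 3.074]
contact_force: [0.9, 0.4, -0.1]
grip_width: 0.0513
finger_force: 0.0
```

Call:
drive_tool(rows=[{"offset":[0,0,0.03],"delta_rot":[0,0,0],"claw":0.4},{"offset":[0,0,0.02],"delta_rot":[0,0,0],"claw":0.4},{"offset":[0,0,0],"delta_rot":[0,0,0],"claw":0.4},{"offset":[0,0,0],"delta_rot":[0,0,0],"claw":0.4}])

```text
time: 10.4
ee_pos: [0.5105, -0.2964, 0.1128]
orientation: [-3.141, 0.001, 3.074]
contact_force: [0.2, -0.2, 0.2]
grip_width: 0.0514
finger_force: 0.0
```

```bash
python3 - <<'E'
from h import *
for n in("side","top"):
    c=bot.camera(n); f=c["frame"]
    z=(.064,.078)
    for s,uv in blobs(f,"blue",40): print(n,s,uv.round(1),"bench",fitcap(c,uv).round(4),"cell",fitcap(c,uv,*z).round(4))
    if n=="side": cv2.imwrite("pics/s5.png",np.vstack([cv2.resize(f[160:250,200:340],(700,450)),]))
    print([(round(r["score"],2),np.round(r["point"]).tolist()) for r in bot.look_for(n,"vial_a")])
E
```

```text
side 102 [298.4 189.4] bench [0.5778 0.2003] cell [0.5674 0.1679]
side 307 [386.8 370.1] bench [ 0.5094 -0.2959] cell [ 0.5016 -0.3085]
[(0.71, [385.0, 382.0]), (0.52, [194.0, 302.0])]
top 237 [282.2 118.7] bench [0.8142 0.0726] cell [0.8096 0.0712]
top 110 [235.2 247.5] bench [0.5701 0.1642] cell [0.5689 0.1616]
[(0.73, [249.0, 240.0])]
```

View pics/s5.png

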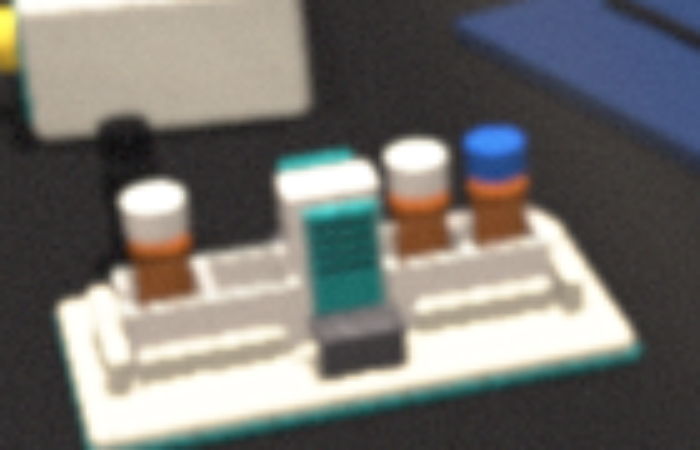

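Vial A stands upright in cell 4 with its cap at px (189,298). The tool is centred over vial B, so I'll descend, grasp it and lift.

Call:
drive_tool(rows=[{"offset":[0,0,0.025],"delta_rot":[0,0,0],"claw":0.4},{"offset":[0,0,0.03],"delta_rot":[0,0,0],"claw":0.4},{"offset":[0,0,0.022],"delta_rot":[0,0,0],"claw":0.4},{"offset":[0,0,0],"delta_rot":[0,0,0],"claw":0.4},{"offset":[0,0,0],"delta_rot":[0,0,0],"claw":0.8},{"offset":[0,0,0],"delta_rot":[0,0,0],"claw":1},{"offset":[0,0,0],"delta_rot":[0,0,0],"claw":1},{"offset":[0,0,0],"delta_rot":[0,0,0],"claw":1}], force=25)

```text
time: 11.6
ee_pos: [0.5111, -0.2969, 0.0364]
orientation: [-3.14, 0.003, 3.074]
contact_force: [-0.1, 0.4, 6.4]
grip_width: 0.0222
finger_force: 25.5
```

Call:
drive_tool(rows=[{"offset":[0,0,-0.03],"delta_rot":[0,0,0],"claw":1},{"offset":[0,0,-0.045],"delta_rot":[0,0,0],"claw":1},{"offset":[0,0,-0.04],"delta_rot":[0,0,0],"claw":1},{"offset":[0.0085,0.0512,0],"delta_rot":[0,0,0],"claw":1},{"offset":[0.0085,0.0512,0],"delta_rot":[0,0,0],"claw":1},{"offset":[0.0085,0.0512,0],"delta_rot":[0,0,0],"claw":1},{"offset":[0.0085,0.0512,0],"delta_rot":[0,0,0],"claw":1},{"offset":[0.0085,0.0512,0],"delta_rot":[0,0,0],"claw":1}])

```text
time: 12.6
ee_pos: [0.4846, -0.0365, 0.1501]
orientation: [3.142, 0.0, 3.073]
contact_force: [0.9, -0.4, -0.8]
grip_width: 0.0223
finger_force: 25.1
```

Call:
drive_tool(rows=[{"offset":[0.0085,0.0512,0],"delta_rot":[0,0,0],"claw":1},{"offset":[0.0085,0.0512,0],"delta_rot":[0,0,0],"claw":1},{"offset":[0.0085,0.0512,0],"delta_rot":[0,0,0],"claw":1},{"offset":[0.0085,0.0512,0],"delta_rot":[0,0,0],"claw":1},{"offset":[0,0,0],"delta_rot":[0,0,0],"claw":1},{"offset":[0,0,0],"delta_rot":[0,0,0],"claw":1},{"offset":[0,0,0],"delta_rot":[0,0,0],"claw":1}])

```text
time: 13.48
ee_pos: [0.4649, 0.1674, 0.1499]
orientation: [-3.141, -0.0, 3.072]
contact_force: [-0.1, -0.1, 0.0]
grip_width: 0.022
finger_force: 25.1
```

Call:
drive_tool(rows=[{"offset":[-0.001,0.0007,0.025],"delta_rot":[0,0,0],"claw":1},{"offset":[0,0,0.025],"delta_rot":[0,0,0],"claw":1},{"offset":[0,0,0.01],"delta_rot":[0,0,0],"claw":1},{"offset":[0,0,0],"delta_rot":[0,0,0],"claw":1},{"offset":[0,0,0],"delta_rot":[0,0,0],"claw":1}])

```text
time: 14.1
ee_pos: [0.4668, 0.1692, 0.0908]
orientation: [3.141, 0.001, 3.073]
contact_force: [-0.2, -0.5, -0.9]
grip_width: 0.0221
finger_force: 25.1
```

```bash
python3 - <<'E'
from h import *
c=bot.camera("side"); o=bot.get_obs(); print(o["time"],o["ee_pos"],o["contact_force"])
f=c["frame"]; cv2.imwrite("pics/s6.png",cv2.resize(f[160:250,200:340],(700,450)))
E
```

```text
14.15 [0.46691892 0.16933833 0.09092652] [ 0.31128641 -0.5540393  -0.37213652]
```

View pics/s6.png

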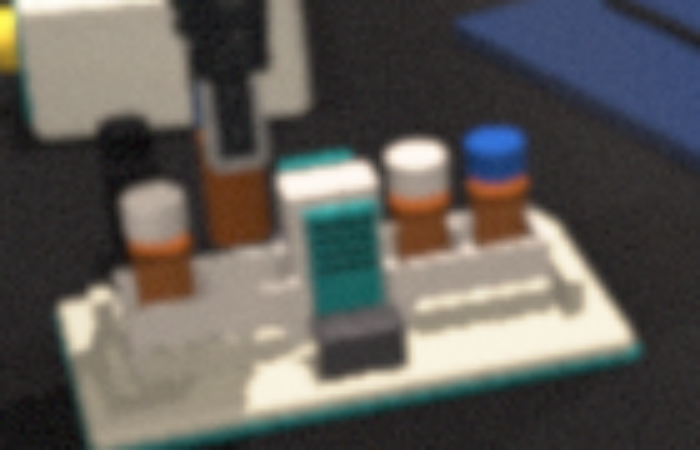

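Vial B hangs upright over cell 2, with its bottom at about (243,240) in the crop, between white_1 and the spine. I'll lower it with a small correction.

Call:
drive_tool(rows=[{"offset":[0.0008,-0.0009,0],"delta_rot":[0,0,0],"claw":1},{"offset":[0,0,0.007],"delta_rot":[0,0,0],"claw":1},{"offset":[0,0,0.007],"delta_rot":[0,0,0],"claw":1},{"offset":[0,0,0.006],"delta_rot":[0,0,0],"claw":1},{"offset":[0,0,0],"delta_rot":[0,0,0],"claw":1}])

```text
time: 14.78
ee_pos: [0.4645, 0.1682, 0.0692]
orientation: [-3.141, -0.002, 3.074]
contact_force: [-0.2, -0.4, 0.1]
grip_width: 0.0221
finger_force: 25.1
```

Inside the cell with no force; continuing down to about 0.0535, then release and rise.

Call:
drive_tool(rows=[{"offset":[-0.0005,0,0.006],"delta_rot":[0,0,0],"claw":1},{"offset":[0,0,0.005],"delta_rot":[0,0,0],"claw":1},{"offset":[0,0,0.005],"delta_rot":[0,0,0],"claw":1},{"offset":[0,0,0],"delta_rot":[0,0,0],"claw":1}])

```text
time: 15.28
ee_pos: [0.4652, 0.1682, 0.0535]
orientation: [-3.141, -0.001, 3.074]
contact_force: [-0.3, 0.2, -0.4]
grip_width: 0.0221
finger_force: 25.1
```

Call:
drive_tool(rows=[{"offset":[0,0,0.0005],"delta_rot":[0,0,0],"claw":1},{"offset":[0,0,0],"delta_rot":[0,0,0],"claw":0.65},{"offset":[0,0,0],"delta_rot":[0,0,0],"claw":0.5},{"offset":[0,0,0],"delta_rot":[0,0,0],"claw":0.45},{"offset":[0,0,-0.03],"delta_rot":[0,0,0],"claw":0.4},{"offset":[0,0,-0.04],"delta_rot":[0,0,0],"claw":0.4},{"offset":[0,0,0],"delta_rot":[0,0,0],"claw":0.1},{"offset":[0,0,0],"delta_rot":[0,0,0],"claw":0.1}])

```text
time: 16.27
ee_pos: [0.4654, 0.1683, 0.1232]
orientation: [-3.142, -0.0, 3.074]
contact_force: [0.1, -0.3, -0.1]
grip_width: 0.0771
finger_force: 0.0
```

Call:
drive_tool(rows=[{"offset":[-0.0357,0,0],"delta_rot":[0,0,0],"claw":0.1},{"offset":[0,0,0],"delta_rot":[0,0,0],"claw":0.1},{"offset":[0,0,0],"delta_rot":[0,0,0],"claw":0.1}])

```text
time: 16.65
ee_pos: [0.4998, 0.1655, 0.1221]
orientation: [-3.14, -0.003, 3.073]
contact_force: [-0.1, 0.3, -0.6]
grip_width: 0.0768
finger_force: 0.0
```

```bash
python3 - <<'E'
from h import *
c=bot.camera("side"); o=bot.get_obs(); print(o["time"],o["ee_pos"],o["contact_force"])
f=c["frame"]; cv2.imwrite("pics/s7.png",cv2.resize(f[130:250,190:350],(800,600)))
for s,uv in blobs(f,"blue",20): print(s,uv.round(1),fitcap(c,uv,.064,.078).round(4))
E
```

```text
16.7 [0.49962642 0.16555947 0.1223053 ] [ 0.97872007  0.22227805 -0.40491595]
59 [426.6 160.4] [0.8755 0.1866]
101 [298.6 189.4] [0.5676 0.1678]
105 [246.3 198.6] [0.4634 0.1724]
```

View pics/s7.png

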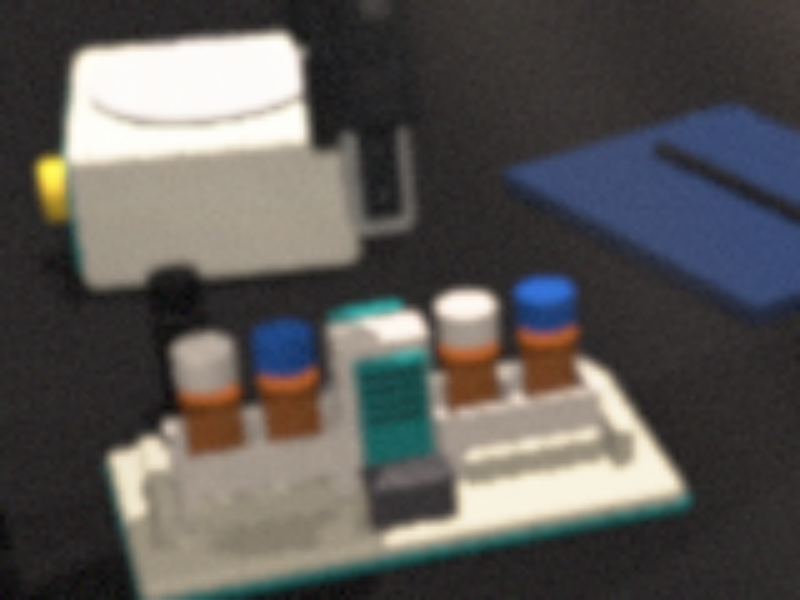

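All four vials stand upright in their cells, with blue caps at crop (345,285) and (305,547). Now I'll descend over the catches with the fingers open.

Call:
drive_tool(rows=[{"offset":[-0.001,0,0.02],"delta_rot":[0,0,0],"claw":0.1},{"offset":[0,0,0.025],"delta_rot":[0,0,0],"claw":0.1},{"offset":[0,0,0.022],"delta_rot":[0,0,0],"claw":0.1},{"offset":[0,0,0.014],"delta_rot":[0,0,0],"claw":0.1},{"offset":[0,0,0],"delta_rot":[0,0,0],"claw":0.1},{"offset":[0,0,0],"delta_rot":[0,0,0],"claw":0.1}])

```text
time: 17.45
ee_pos: [0.5027, 0.1661, 0.0431]
orientation: [3.141, 0.001, 3.074]
contact_force: [0.6, 0.6, 0.9]
grip_width: 0.0766
finger_force: 0.0
```

Call:
drive_tool(rows=[{"offset":[0,0,0],"delta_rot":[0,0,0],"claw":0.3},{"offset":[0,0,0],"delta_rot":[0,0,0],"claw":0.45},{"offset":[0,0,0],"delta_rot":[0,0,0],"claw":0.6},{"offset":[0,0,0],"delta_rot":[0,0,0],"claw":0.7},{"offset":[0,0,0],"delta_rot":[0,0,0],"claw":0.8},{"offset":[0,0,0],"delta_rot":[0,0,0],"claw":0.8}], force=25)

```text
time: 18.2
ee_pos: [0.503, 0.1648, 0.0439]
orientation: [-3.14, 0.002, 3.073]
contact_force: [-0.5, -4.5, 9.7]
grip_width: 0.0334
finger_force: 24.8
```

Call:
drive_tool(rows=[{"offset":[0,-0.001,0],"delta_rot":[0,0,0],"claw":0.9},{"offset":[0,0,0],"delta_rot":[0,0,0],"claw":0.9},{"offset":[0,0,-0.003],"delta_rot":[0,0,0],"claw":0.9},{"offset":[0,0,-0.004],"delta_rot":[0,0,0],"claw":0.9},{"offset":[0,0,0],"delta_rot":[0,0,0],"claw":0.9}], force=30)

```text
time: 18.82
ee_pos: [0.502, 0.1649, 0.0493]
orientation: [-3.142, -0.0, 3.074]
contact_force: [0.3, -0.0, -4.2]
grip_width: 0.0327
finger_force: 30.8
```

```bash
python3 - <<'E'
from h import *
c=bot.camera("side"); o=bot.get_obs(); print(o["time"],o["ee_pos"],o["contact_force"],o["ft_torque"],o["grip_width"])
f=c["frame"]; cv2.imwrite("pics/s8.png",cv2.resize(f[130:250,190:350],(800,600)))
E
```

```text
18.875 [0.50196973 0.16490166 0.0492146 ] [-0.81090934 -0.04413296 -3.53830141] [-0.00223328  0.03281135 -0.05005065] 0.03262921853952859
```

View pics/s8.png

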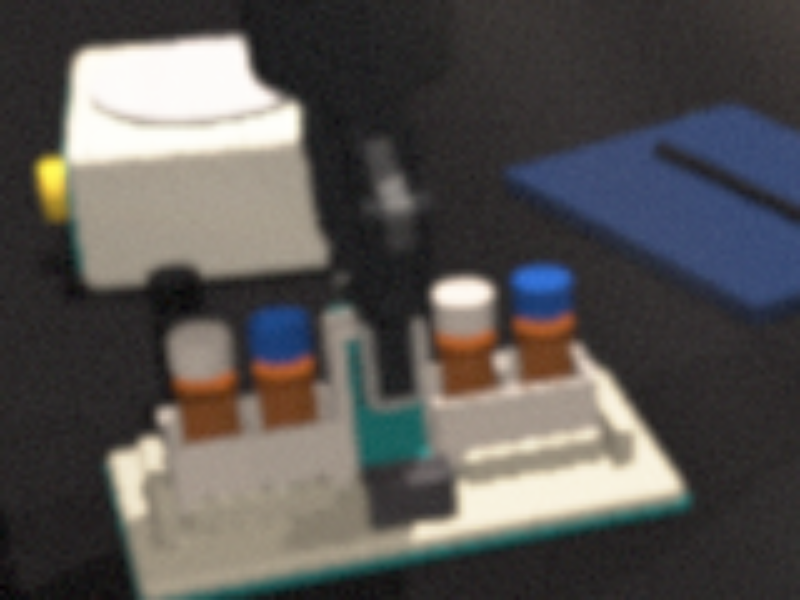

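The cassette is unlatched and hanging level: the wrist carries about 3.9 N, its full weight, and the caps rose about 12 crop px together. I'll lift the rest gently.

Call:
drive_tool(rows=[{"offset":[0,0,-0.008],"delta_rot":[0,0,0],"claw":0.9},{"offset":[0,0,-0.014],"delta_rot":[0,0,0],"claw":0.9},{"offset":[0,0,-0.016],"delta_rot":[0,0,0],"claw":0.9},{"offset":[0,0,-0.016],"delta_rot":[0,0,0],"claw":0.9},{"offset":[0,0,-0.016],"delta_rot":[0,0,0],"claw":0.9},{"offset":[0,0,-0.014],"delta_rot":[0,0,0],"claw":0.9},{"offset":[0,0,-0.008],"delta_rot":[0,0,0],"claw":0.9},{"offset":[0,0,-0.003],"delta_rot":[0,0,0],"claw":0.9}])

```text
time: 19.88
ee_pos: [0.5024, 0.165, 0.1451]
orientation: [3.141, 0.001, 3.074]
contact_force: [0.2, 0.6, -4.3]
grip_width: 0.0322
finger_force: 30.8
```

Call:
drive_tool(rows=[{"offset":[0,0,0],"delta_rot":[0,0,0],"claw":0.9},{"offset":[0,0,0],"delta_rot":[0,0,0],"claw":0.9},{"offset":[0,0,0],"delta_rot":[0,0,0],"claw":0.9},{"offset":[0,0,0],"delta_rot":[0,0,0],"claw":0.9},{"offset":[0,0,0],"delta_rot":[0,0,0],"claw":0.9},{"offset":[0,0,0],"delta_rot":[0,0,0],"claw":0.9}])

```text
time: 20.62
ee_pos: [0.5022, 0.1649, 0.1445]
orientation: [3.142, 0.0, 3.074]
contact_force: [0.5, 1.0, -3.7]
grip_width: 0.0326
finger_force: 30.8
```

```bash
python3 - <<'E'
from h import *
c=bot.camera("side"); o=bot.get_obs(); print(o["time"],o["ee_pos"],o["contact_force"],o["ft_torque"],o["grip_width"],o["finger_force"],abs(o["joint_velocities"]).max())
dz=o["ee_pos"][2]-.0439
t=-.068
for n,q in dict(c2=(-.035,0),c4=(.0665,0)).items():
    P=[.501+q[0]*np.cos(t),.1655+q[0]*np.sin(t)]; print(n,cen(hullmask(c,cyl(*P,.064+dz,.078+dz))).round(1))
print([(s,u.round(1)) for s,u in blobs(c["frame"],"blue")])
cv2.imwrite("pics/s9.png",cv2.resize(c["frame"][90:250,170:370],(800,600)))
E
```

```text
20.675 [0.5022006  0.16489891 0.14447238] [-1.06829926  0.15195917 -5.04891243] [-0.04349234 -0.00247854 -0.00256578] 0.03272177672325009 30.767619609832764 0.001206167898058171
c2 [241.8 148.8]
c4 [296.5 141.5]
[(41, array([295. , 138.6])), (63, array([239.5, 149.2])), (57, array([426.4, 160.2]))]
```

View pics/s9.png

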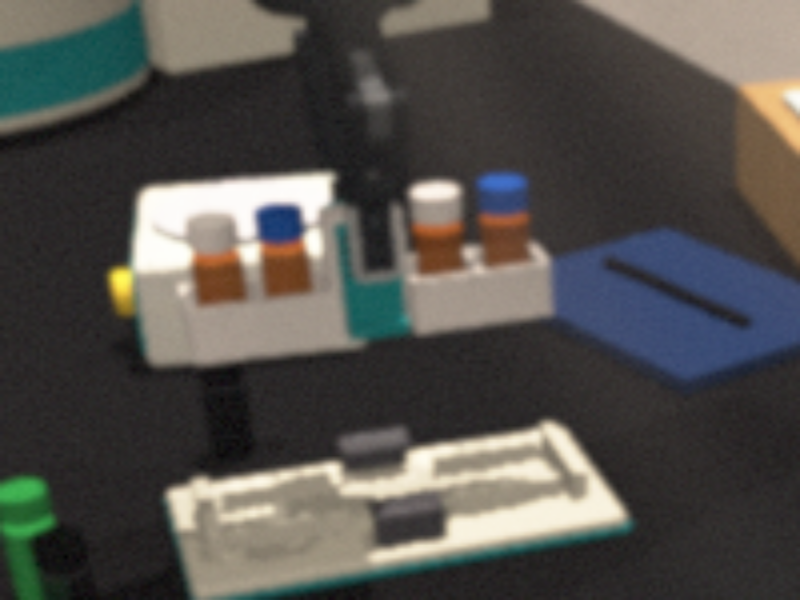

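The cassette hangs level about 10 cm above the dock, held by the pinched catches, with all four vials upright (blue caps at crop (222,280) and (193,502)) and the arm still. I'm handing it in.

```bash
python3 -c "
from plant import bot
print(bot.close_job())"
```

```text
the job is handed in; nothing more can be done
None
```

Job handed in at about 20.7 s: both blue-capped vials are in cells 2 and 4, and the cassette is held level and still by its pinched catches about 10 cm above its seat; no verdict was returned.

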